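# Find the flush lid release of a vacuum sealer and press it

### The arm

A 7-joint arm with a two-finger parallel gripper is mounted at the origin on the work surface. World frame = base frame: x ahead of the robot, y to its left, z up, the work surface at z = 0. Lengths are in m, angles in rad, forces in N, time in s.
With the tool pointing down it reaches from about 0.35 to 0.775 m from the base axis. Payload 3.1 kg.
Tool frame: the origin (TCP) lies midway between the tips of the shut fingers; the grasp point (between the pads) lies 19 mm behind it; z points along the fingers, y is the line along which they close (so a half turn about z gives the same grasp; the last joint's range is limited). The gripper opens to 85 mm and grips with 20 to 120 N. Pads are 22 mm wide; open, the fingers measure 114 mm over their backs; the gripper's body (76 mm by 85 mm) begins 54 mm behind the grasp point. The pads swing forward as they close: fully open they stand 13 mm farther back than shut.
Start: joints at [1.192, 0.311, 0.014, 1.512, -0.004, 1.319, -0.027], TCP at [0.182, -0.519, 0.231] pointing down, gripper open.
Joint ranges: [-2.7, 2.7], [-0.3, 1.91], [-1.27, 1.3], [0.12, 2.57], [-1.44, 4.58], [0.2, 2.03], [-3.05, 3.05]. Speed limits (rad/s): [2.79, 2.79, 3.14, 3.14, 3.14, 3.14, 3.14].

### API

Orientations are given as [roll, pitch, yaw] about the fixed x, y, z axes, in that order (R = Rz(yaw) Ry(pitch) Rx(roll)).
In Python, from bench import ctrl gives the robot as it stands. The module is installed in compiled form; this text tells all that it offers.
- The arm moves only by the tool carry_out, never from a script. Its argument "moves" is a list of rows, each a list of 5 numbers: the shift along the tool's x, y, z in mm, then the turn about the tool's z in rad, then the opening, from -1 (shut) to 1 (fully open). A call has 1 to 10 rows; each row shifts and turns the commanded pose from where the row before left it, along the tool's axes as they then stand; what a row does not reach is not made up. A row lasts 1/8 s, in which the tool goes at most 62.5 mm and 10.7 degrees, less where a joint would pass 70% of its speed; a pose out of reach is approached as far as the arm can. A call is refused whole if a number of a shift passes 62.5 or a number of a turn 0.188, either way. A call with a gripper value outside its range is refused whole. The fingers move at their own pace and stop on an object; the grip force is fixed at half the most. Time passes only in rows, so rows that do not move let the fingers close. It gives the time, the measured TCP pose, the force, the opening and the grip force at its end, in the units of the state.
- ctrl.get_obs(): the state, without advancing time (a new reading comes with each control period).
- ctrl.snapshot(name): name is "scene" or "top"; returns a dict with "image" (480x640x3 uint8, red, green, blue), "fx", "fy", "cx", "cy" (pixels), "xyz" and "attitude" of the camera in the world. Camera axes: x right, y down, z forward; pixel columns grow to the right and rows downward; lengths in m; the calibration is good to about 2 mm. A picture is of the moment at which its call begins. There is no depth.
- ctrl.finish_job(): hands the job in; it is judged then, once.
The state is a dict: "time_s": time; "joint_pos": joint angles; "qd": joint speeds; "effort": joint torques, N m; "eef_pos": TCP position; "ee_rot": TCP orientation; "contact_force": force on the tool from outside, world axes, zero at the start; "ft_torque": the same for the moment, N m; "opening": finger opening in m; "finger_force": force on a finger pad.
Only numpy, scipy, OpenCV 4.12 (cv2) and the standard library are available. Lean on these libraries where they do the work, as an engineer would, in place of code of your own. Each camera call takes 0.05 s, during which the arm holds its last target. There are 200 camera calls.

### The job

The vacuum sealer on the worktop is locked shut; its release is a flush button, a steel plate set a hair below the flat steel front deck, hard to see but giving under the finger, so it is best felt for along the deck. Find it without leaning hard on the sealer, and press it with the fingertips so that the lid springs up by itself, without prying or pushing the lid. Leave the bottle, jar and mug where they stand, and finish with the button let go and the lid standing open.

Things in the scene. Friction and masses are not known exactly. Their poses are not given: they have to be found in the camera images.
- sealer: Kitchen vacuum sealer, white plastic, 420 mm wide (its y), 170 mm deep (its x), fixed to the worktop. Origin: centre of its underside, on the worktop. Its front is -x (towards the robot at yaw 0). Along its front runs a flat level steel deck, 420 mm long, 62 mm deep (x from -85 to -23 mm), top 70 mm above the worktop. Behind the deck lies the grey lid (x from -20 to 71 mm, 402 mm wide, top 80 mm above the worktop when shut), hinged along its back edge.
- deck_mid (a point): Middle of the deck's top surface (54 mm in front of the sealer's origin, 70 mm above the worktop); axes as the sealer's: y runs along the deck. The release button is NOT listed: its centre lies on the deck's long middle line, anywhere from 58 mm on one side to 58 mm on the other side of this point along y, different each time. It must be felt for or seen as a faint outline.
- catch (a joint): Travel of the release button, m: 0 at rest, 0.006 fully in; it springs back when let go. The button is a level plate of the same steel as the deck, 61 mm along the deck and 39 mm across it, in an opening 64 by 42 mm; its top lies 2 mm below the deck. It moves straight down; about 1.5 N starts it, about 3.5 to 4 N (3.5 mm) frees the lid, about 5 N brings it fully in (8 mm below the deck). The rest of the deck is rigid.
- lid (a joint): Lid angle, rad: 0 shut and locked, about 1.3 fully open. Once freed it springs up by itself in about half a second, its front edge (91 mm from the hinge) swinging up and away from the deck, and stays open.
- soap: Upright clear bottle with orange cap, 60 mm across, 200 mm tall, loose, beside or behind the sealer. Origin: centre of its underside.
- jar: Upright glass jar with steel lid, 72 mm across, 110 mm tall, loose, beside or behind the sealer. Origin: centre of its underside.
- mug: Upright white mug, 80 mm across, 95 mm tall, with a handle, loose, beside or behind the sealer. Origin: centre of its underside.

How it is judged:
By the outcome, as a careful person would: the job done as asked, in the order asked, and still so for the second after the job is handed in, with the robot touching nothing.
It also fails if it takes over 45 s, if anything falls off the work surface, if the arm or the gripper's body presses on something with over 40 N, if the wrist force passes 120 N, or if a joint passes its speed limit or range.

## Working session

There is one attempt and no reset: what is moved stays moved. The work goes in short steps, Python scripts to look and compute and a tool call to move; the robot and the scene stay as the last step left them, time stands still between calls to the robot, and variables do not carry over. Pictures are saved under pics/ and viewed, at most 10 in all, crops included, and the job is handed in when it is done.

Besides the shell and the picture viewer there is one more tool, called as name(argument=value, ...), one argument or row to a line, values as JSON. carry_out: Moves the arm, as the interface text tells. Its arguments: {"type":"object","properties":{"moves":{"type":"array","items":{"type":"array","items":{"type":"number"}}}},"required":["moves"]}

```bash
mkdir -p pics; python3 - <<'E'
from bench import ctrl
import cv2
for n in("scene","top"):
    s=ctrl.snapshot(n); cv2.imwrite(f"pics/{n}0.png",s["image"][:,:,::-1]); print({k:v for k,v in s.items() if k!="image"})
o=ctrl.get_obs(); print(o)
E
```

```text
{'fx': 489.9588936423499, 'fy': 489.9588936423499, 'cx': 331.95217070711107, 'cy': 241.2870757490989, 'xyz': array([1.10303562, 0.75725955, 0.74136457]), 'attitude': array([-2.23932825,  0.00972437,  2.56180553])}
{'fx': 450.84235884327927, 'fy': 450.84235884327927, 'cx': 321.44672626756875, 'cy': 242.6558471926036, 'xyz': array([0.51235124, 0.04245024, 1.19383277]), 'attitude': array([-3.01836442e+00, -2.94266967e-03, -1.58158726e+00])}
{'time_s': 0.1, 'joint_pos': array([ 1.19229336,  0.31163696,  0.01399273,  1.51291374, -0.00439707,
        1.31921038, -0.0271781 ]), 'qd': array([-0.0004071 , -0.00264199,  0.00018242, -0.00268731, -0.00029043,
        0.00195923,  0.0002269 ]), 'effort': array([ 2.78537791e-04, -3.80851758e+01,  1.46374209e-01, -2.31240195e+01,
        1.22557342e-02,  8.10657861e-03, -1.83189877e-05]), 'eef_pos': array([ 0.18155128, -0.51846717,  0.23032763]), 'ee_rot': array([-3.13945690e+00,  9.20657325e-05,  3.36902390e-01]), 'contact_force': array([-0.3031798 ,  1.00632404,  0.1465891 ]), 'ft_torque': array([-0.02761606,  0.022721  ,  0.0434968 ]), 'finger_force': 0.0, 'opening': 0.08542537075542017}
```

View pics/top0.png

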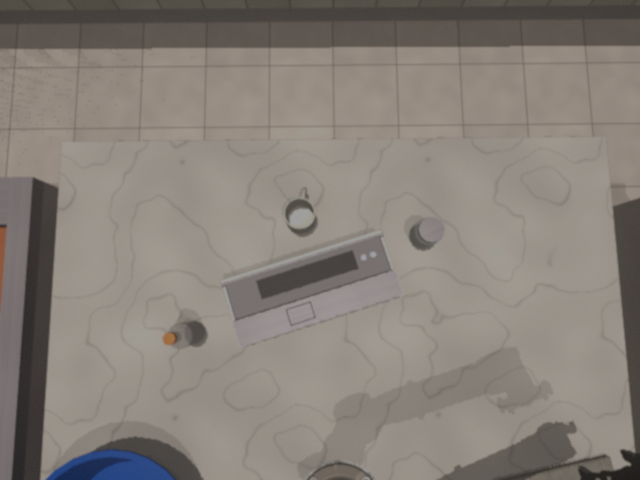

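View pics/scene0.png

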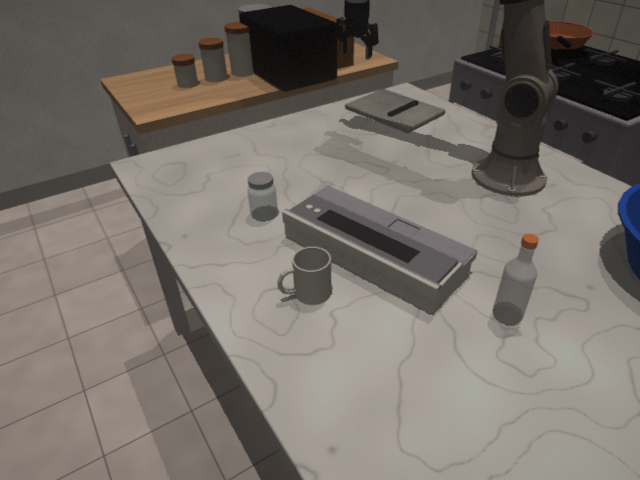

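The top view shows the sealer, with its deck front edge running from about (241,346) to (399,297). There is a faint rectangle at about (301,314). The bottle is at (180,336), the mug at (300,215) and the jar at (428,232). Next I'll enlarge the deck.

```bash
cat > h.py <<'E'
import numpy as np
from scipy.spatial.transform import Rotation as R
def px2w(s,u,v,z):
    d=R.from_euler('xyz',s['attitude']).apply([(u-s['cx'])/s['fx'],(v-s['cy'])/s['fy'],1])
    return s['xyz']+d*(z-s['xyz'][2])/d[2]
E
python3 - <<'E'
from bench import ctrl
import cv2
from h import *
s=ctrl.snapshot("top"); im=s["image"][:,:,::-1]
c=im[225:355,215:410]; cv2.imwrite("pics/crop1.png",cv2.resize(c,None,fx=4,fy=4,interpolation=cv2.INTER_CUBIC))
for p in [(241,346),(399,297),(301,314)]: print(px2w(s,*p,0.07))
E
```

```text
[0.39935236 0.2367611  0.07      ]
[ 0.51391759 -0.15291513  0.07      ]
[0.47495979 0.08991377 0.07      ]
```

View pics/crop1.png

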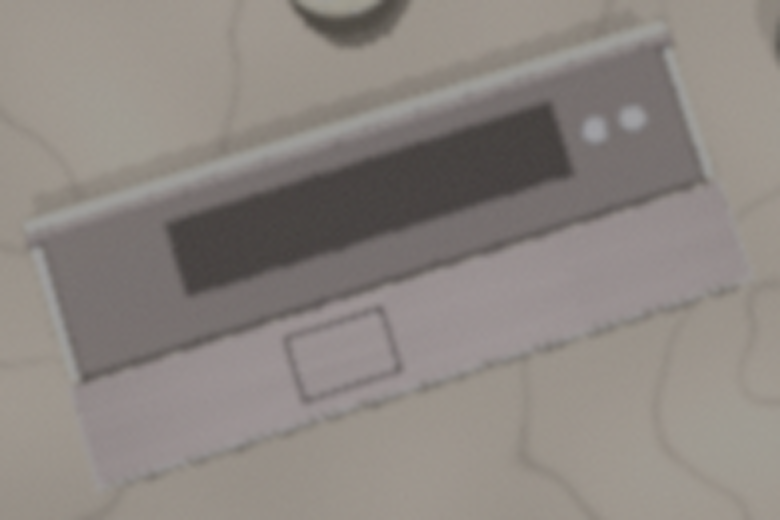

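The crop shows the outline with corners (285,338), (382,308), (400,370) and (305,402). That puts the button centre near (0.475, 0.090), about 43 mm left of mid-deck, with the sealer's yaw about 0.29. I'll move above it with the fingers shut.

carry_out(
  moves=[
    [40,-40,0,0.05,-1],
    [40,-40,0,0,-1],
    [40,-40,0,0,-1],
    [40,-40,0,0,-1],
    [40,-40,0,0,-1],
    [40,-40,0,0,-1],
    [40,-40,0,0,-1],
    [40,-40,0,0,-1],
    [40,-40,0,0,-1],
    [40,-40,0,0,-1],
  ],
)

```text
time_s: 1.4
eef_pos: [0.4502, -0.0196, 0.2312]
ee_rot: [3.141, -0.0, 0.286]
contact_force: [1.2, -1.1, 0.3]
opening: 0.0001
finger_force: 0.0
```

```bash
cat > d.py <<'E'
from bench import ctrl
import numpy as np
from scipy.spatial.transform import Rotation as R
import sys
o=ctrl.get_obs(); t=np.array([float(a) for a in sys.argv[1:4]])
print(o['time_s'],o['eef_pos'],o['ee_rot'],o['contact_force'],o['opening'])
print(R.from_euler('xyz',o['ee_rot']).inv().apply(t-o['eef_pos'])*1000)
E
python3 d.py 0.475 0.09 0.085
```

```text
1.4 [ 0.45021125 -0.01955473  0.23124385] [ 3.14102858e+00 -9.62947022e-05  2.86371006e-01] [ 1.15780868 -1.09284368  0.34267751] 9.150231223999125e-05
[ 54.71139468 -98.17347219 146.19376973]
```

carry_out(
  moves=[
    [26,-49,0,0,-1],
    [26,-49,30,0,-1],
    [0,0,50,0,-1],
    [0,0,45,0,-1],
    [0,0,15,0,-1],
    [0,0,0,0,-1],
    [0,0,0,0,-1],
  ],
)

```text
time_s: 2.28
eef_pos: [0.4735, 0.0875, 0.0934]
ee_rot: [3.141, -0.004, 0.286]
contact_force: [-0.3, 0.5, 0.3]
opening: -0.0003
finger_force: 0.0
```

```bash
python3 d.py 0.475 0.09 0.07; python3 - <<'E'
from bench import ctrl
import cv2
s=ctrl.snapshot("scene"); im=s["image"][:,:,::-1]
cv2.imwrite("pics/s2.png",cv2.resize(im[150:320,270:490],None,fx=3,fy=3,interpolation=cv2.INTER_CUBIC))
E
```

```text
2.275 [0.47350737 0.08754402 0.09335792] [ 3.14108547 -0.0037607   0.28638469] [-0.32416936  0.49790781  0.27891669] -0.0002986575410078143
[ 2.037765   -1.94615369 23.364765  ]
```

View pics/s2.png

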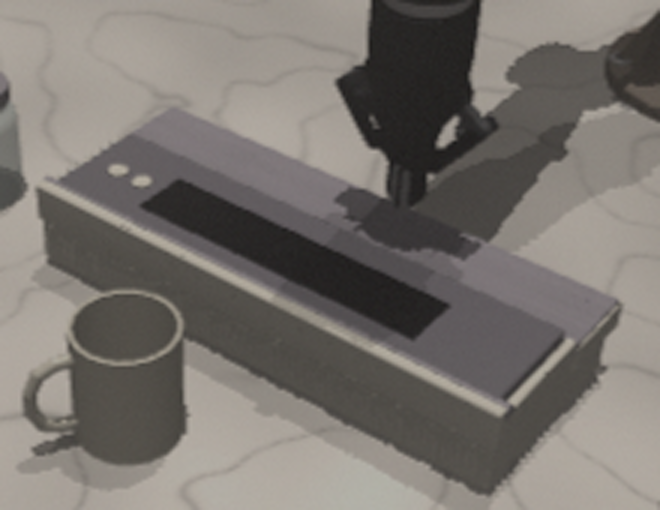

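The shut fingertips are above the outlined plate on the deck, at about (405,200) in the crop. I'll go down gently, 1–2 mm at a time near the surface.

carry_out(
  moves=[
    [0,0,10,0,-1],
    [0,0,9,0,-1],
    [0,0,0,0,-1],
    [0,0,2,0,-1],
    [0,0,0,0,-1],
    [0,0,0,0,-1],
  ],
)

```text
time_s: 3.08
eef_pos: [0.472, 0.0873, 0.0707]
ee_rot: [3.142, -0.0, 0.287]
contact_force: [0.5, 0.7, -0.4]
opening: -0.0004
finger_force: 0.0
```

carry_out(
  moves=[
    [0,0,1,0,-1],
    [0,0,1,0,-1],
    [0,0,0,0,-1],
    [0,0,0,0,-1],
  ],
)

```text
time_s: 3.58
eef_pos: [0.4718, 0.0872, 0.0685]
ee_rot: [3.142, 0.0, 0.287]
contact_force: [0.4, -0.3, 1.3]
opening: -0.0002
finger_force: 0.0
```

carry_out(
  moves=[
    [0,0,1,0,-1],
    [0,0,1,0,-1],
    [0,0,0,0,-1],
    [0,0,0,0,-1],
  ],
)

```text
time_s: 4.08
eef_pos: [0.4719, 0.0873, 0.0668]
ee_rot: [3.141, -0.0, 0.287]
contact_force: [-0.2, -0.6, 4.5]
opening: 0.0001
finger_force: 2.0
```

carry_out(
  moves=[
    [0,0,1,0,-1],
    [0,0,0,0,-1],
    [0,0,0,0,-1],
  ],
)

```text
time_s: 4.45
eef_pos: [0.4719, 0.0873, 0.0656]
ee_rot: [3.142, -0.0, 0.287]
contact_force: [-1.0, -0.7, 4.2]
opening: -0.0
finger_force: 2.0
```

carry_out(
  moves=[
    [0,0,1,0,-1],
    [0,0,0,0,-1],
    [0,0,0,0,-1],
  ],
)

```text
time_s: 4.82
eef_pos: [0.4715, 0.0871, 0.0641]
ee_rot: [-3.141, 0.001, 0.287]
contact_force: [0.1, -0.3, 0.3]
opening: -0.0002
finger_force: 0.0
```

```bash
python3 - <<'E'
from bench import ctrl
import cv2
o=ctrl.get_obs(); print(o['eef_pos'],o['contact_force'])
s=ctrl.snapshot("scene"); im=s["image"][:,:,::-1]
cv2.imwrite("pics/s3.png",cv2.resize(im[150:320,270:490],None,fx=3,fy=3,interpolation=cv2.INTER_CUBIC))
E
```

```text
[0.47146322 0.08713772 0.06407231] [ 0.12254411 -0.28380027  0.28980157]
```

View pics/s3.png

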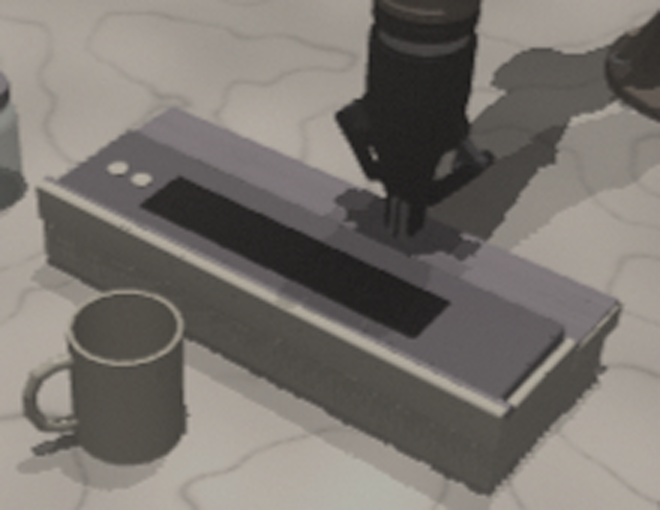

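The lid is still shut, with the fingertips sunk into the plate. I'll press further.

carry_out(
  moves=[
    [0,0,1,0,-1],
    [0,0,0,0,-1],
    [0,0,0,0,-1],
  ],
)

```text
time_s: 5.25
eef_pos: [0.4718, 0.0872, 0.0635]
ee_rot: [-3.142, 0.0, 0.287]
contact_force: [-0.3, 0.9, 0.4]
opening: -0.0001
finger_force: 0.0
```

carry_out(
  moves=[
    [0,0,1,0,-1],
    [0,0,0,0,-1],
    [0,0,0,0,-1],
    [0,0,0,0,-1],
  ],
)

```text
time_s: 5.75
eef_pos: [0.4719, 0.0873, 0.0628]
ee_rot: [3.141, -0.0, 0.287]
contact_force: [-0.8, -0.9, 3.8]
opening: -0.0
finger_force: 2.0
```

```bash
python3 - <<'E'
from bench import ctrl
import cv2
o=ctrl.get_obs(); print(o['eef_pos'],o['contact_force'])
s=ctrl.snapshot("scene"); im=s["image"][:,:,::-1]
cv2.imwrite("pics/s4.png",cv2.resize(im[130:320,270:490],None,fx=3,fy=3,interpolation=cv2.INTER_CUBIC))
E
```

```text
[0.47189367 0.08725382 0.06276877] [-0.82173291 -0.89075606  3.82177066]
```

View pics/s4.png

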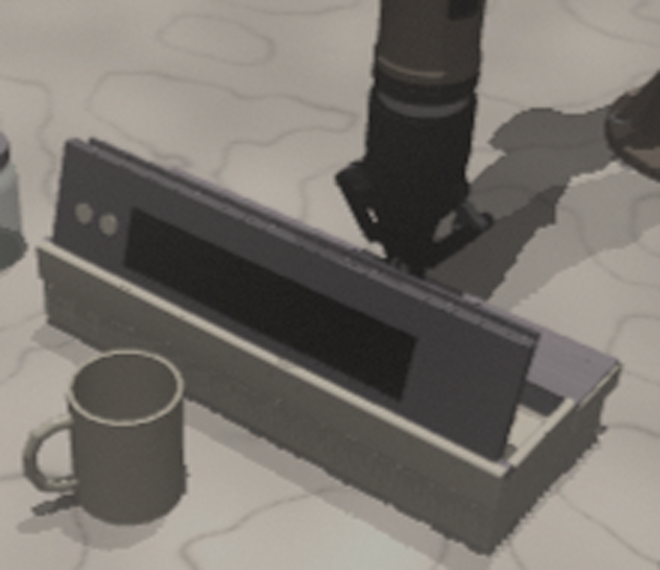

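The lid has sprung open. I'll let go of the button by rising straight up, then drawing back a little.

carry_out(
  moves=[
    [0,0,-5,0,-1],
    [0,0,-15,0,-1],
    [-10,0,-30,0,-1],
    [-10,0,-40,0,-1],
    [-10,0,-40,0,-1],
    [0,0,0,0,-1],
    [0,0,0,0,-1],
    [0,0,0,0,-1],
  ],
)

```text
time_s: 6.8
eef_pos: [0.4422, 0.0786, 0.1914]
ee_rot: [-3.141, 0.003, 0.287]
contact_force: [-0.1, 0.8, 0.0]
opening: 0.0002
finger_force: 0.0
```

```bash
python3 - <<'E'
from bench import ctrl
import cv2
s=ctrl.snapshot("scene"); cv2.imwrite("pics/s5.png",s["image"][:,:,::-1])
E
```

```text
(no output)
```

View pics/s5.png

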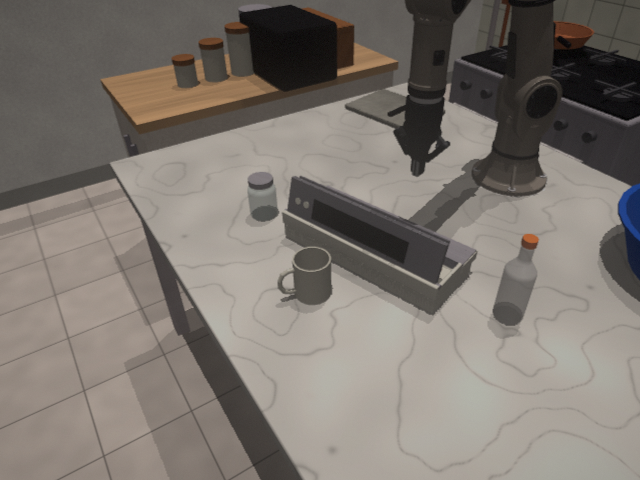

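The lid stands open at about (365,225). The gripper is clear at (418,170), and the bottle, jar and mug are where they started.

```bash
python3 -c "
from bench import ctrl
print(ctrl.finish_job())"
```

```text
the job is handed in; nothing more can be done
None
```

The button is pressed and let go, and the lid sprang up by itself and stands open; the arm is clear, the bottle, jar and mug have not moved, and the job is handed in at about 7 s, with no verdict reported.

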